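# Right the fallen cleaner tin against the power supply

### The arm

A 6-joint arm with a two-finger parallel gripper is mounted at the origin on the work surface. World frame = base frame: x ahead of the robot, y to its left, z up, the work surface at z = 0. Lengths are in mm, angles in rad, forces in N, time in s.
With the tool pointing down it reaches from about 275 to 775 mm from the base axis. Payload 14.6 kg.
Tool frame: the origin (TCP) lies at the very end of the fingers, on their centre line; the grasp point (between the pads) lies 19 mm behind it (bot.grasp_offset is the distance from the TCP to the grasp point, in mm); z points along the fingers, y is the direction in which the jaws open and shut (so a half turn about z gives the same grasp; the last joint's range is limited). The gripper opens to 85 mm and grips with 20 to 120 N. Pads are 22 mm wide; open, the fingers measure 114 mm over their backs; the gripper's body (76 mm by 85 mm) begins 54 mm behind the grasp point. The pads swing forward as they close: fully open they stand 13 mm farther back than shut.
Start: joints at [-1.365, 0.263, -0.048, 1.259, 0, 1.415], TCP at [185.331, -491.203, 191.778] pointing down, gripper open.
Joint ranges: [-2.65, 2.65], [-0.89, 1.7], [-1.18, 1.37], [-2.13, 2.11], [-1.35, 1.29], [-3.14, 3.14]. Speed limits (rad/s): [1.89, 1.89, 2.57, 2.79, 3.14, 3.14].

### API

Orientations are given as a rotation vector (axis times angle).
In Python, from workcell import bot gives the robot as it stands. Calls block until the motion is done:
- bot.movep(position, orientation): joint-space move of the TCP to a pose.
- bot.move_straight(position, rotation=None, vel=150): straight line of the TCP; rotation=None keeps the orientation; vel is the mean speed in mm/s.
- bot.goto_joints(angles): joint-space move.
- bot.ungrasp() and bot.gripper_close(): open the fingers fully, or close them until they stop; the grip force is fixed at half the most.
- bot.dwell(seconds).
- bot.solve_ik(position, orientation): joint angles nearest the present ones, or None.
- bot.observe(): the state.
- bot.snapshot(name): name is "scene" or "top" or "wrist"; returns a dict with "frame" (420x560x3 uint8, red, green, blue), "z_map" (420x560 float32, mm along the optical axis (not along the pixel's ray), 0 where there is no reading), "mtx" (3x3 intrinsics, pixels), "R" (3x3) and "t" (3): a world point X has camera coordinates R X + t. Camera axes: x right, y down, z forward; pixel columns grow to the right and rows downward; lengths in mm; the calibration is good to about 2 mm. A picture is of the moment at which its call begins.
A pose or a line that the arm cannot do raises bot.PlanningError and nothing moves.
- bot.job_done(): hands the job in, once; it reports no verdict.
The state is a dict: "time": time; "qpos": joint angles; "joint_velocities": joint speeds; "effort": joint torques, N m; "eef_pos": TCP position; "tcp_rot": TCP orientation; "contact_force": force on the tool from outside, world axes, zero at the start; "wrist_torque": the same for the moment, N m; "finger_gap": finger opening in mm.
Only numpy, scipy, OpenCV 4.12 (cv2) and the standard library are available. Lean on these libraries where they do the work, as an engineer would, in place of code of your own. Each camera call takes 0.05 s, during which the arm holds its last target. There are 200 camera calls.

### The job

The cleaner tin has fallen over on the test bench, its bottom facing the guard plate on the side of the power supply. Slide it along the bench until its bottom bears on the plate, then, with the bottom kept down on the bench and braced by the plate, tip its cap end up and over towards the plate until the tin stands upright, and press it gently home so that its broad side bears flat on the plate. Let go and leave it standing there; never shove hard against the plate, and leave the other things alone.

Things in the scene. Friction and masses are not known exactly. Their poses are not given: they have to be found in the camera images.
- supply_side (a point): Point on the bare side wall of the white power supply (fixed box 300 x 240 x 140 mm), midway along that side, at bench height. +y points level straight out of that side towards the tin, x runs level along it, z is up. The guard plate stands in front of it: its outer face lies 4 to 28 mm out from this point along +y, differently each time and not measured; find it by touch.
- supply: The same power supply with its guard plate; origin under the middle of the case on the bench, axes as supply_side (wall 120 mm from the origin along +y). The guard plate is flat upright aluminium, 270 mm long, centred, 2 to 130 mm above the bench, parallel to the wall. It is rigid: it does not shift when pressed, and must not be pressed with more than 25 N.
- tin: Fallen rectangular metal tin with a tall black screw cap: body 160 long x 100 wide x 60 mm thick, lying on a broad side; 0.4 to 0.75 kg. Origin: middle of the base face's lower edge as it lies. +x runs along the tin from base to cap (points up when upright), y across its width, z through its thickness (up while lying, towards the plate once righted).
- tin_center (a point): Centre of the tin's rectangular body, 80 mm from the base face, 30 mm from either broad side. Axes as the tin.
- tin_cap (a point): Grip point on the cap's axis, 190 mm from the base face, 30 mm beyond the tin's shoulder. The cap is a plain cylinder of 28 mm diameter from 8 to 48 mm beyond the shoulder, on the tin's axis, so 30 mm above the bench while lying; it can turn between finger pads as the tin tips. Axes as the tin.
- tin_base (a point): Centre of the tin's base face (100 x 60 mm); 30 mm above the bench while the tin lies, 0 when it stands. Axes as the tin.
- meter: Bystander: orange handheld multimeter, 160 x 80 x 36 mm, loose; origin under its centre.
- spool: Bystander: solder spool, 60 mm diameter, 50 mm high, loose; origin under its centre.
- bin: Bystander: open blue parts bin 150 x 100 x 60 mm, loose; origin under its centre.
Mind the look-alikes: they are no part of the job. What is meant by the tin is not purple or yellow, and is the larger of those in its own colour.

How it is judged (in metres and radians):
On the way, in this order (a step that is already met when the one before it is completed fails the run):
1. the lying tin's bottom bears on the guard plate (over 1 N) (angle between tin's own x axis and vertical above 1.35 rad and contact force between tin and supply above 1 N), for 0.05 s.
2. the tin is tipped part way (25 to 65 degrees from upright) with its bottom braced on the plate (over 0.5 N) (angle between tin's own x axis and vertical between 0.44 and 1.13 rad and contact force between tin and supply above 0.5 N), for 0.02 s.
3. the tin is upright and pressed home on the plate (over 1.5 N) (angle between tin's own x axis and vertical below 0.05 rad and angle between the z axis of tin and the y axis of supply, either way round below 0.08 rad and contact force between tin and supply above 1.5 N), for 0.15 s.
At the end, for the whole second after the job is handed in: The tin stands upright on the bench (within 3 degrees), at rest, its broad side against the guard plate (parallel within 4.5 degrees, centre at most 62 mm out from the supply's side wall, within 90 mm of the middle of that side) (angle between tin's own x axis and vertical below 0.05 rad and angle between the z axis of tin and the y axis of supply, either way round below 0.08 rad and height (world z) of tin_base below 0.004 m and y of tin_center in the frame of supply_side below 0.062 m and x of tin_center in the frame of supply_side between -0.09 and 0.09 m and linear speed of tin below 0.01 m/s and angular speed of tin below 0.05 rad/s); the robot touches nothing.
It fails at once if the tin is pressed against the power supply or its plate with more than 25 N (contact force between tin and supply above 25 N).
It fails at once if the robot pushes on the power supply (contact force between any of the arm, the fingers and supply above 5 N).
It fails at once if the tin's bottom is lifted clear of the bench (base centre over 50 mm up) (height (world z) of tin_base above 0.05 m).
It fails at once if a bystander is moved more than 20 mm (distance of any of meter, spool, bin from where it was at the start of the episode above 0.02 m).
It also fails if it takes over 67 s, if anything falls off the work surface, if the arm or the gripper's body presses on something with over 40 N, if the wrist force passes 120 N, or if a joint passes its speed limit or range.

## Working session

There is one attempt and no reset: what is moved stays moved. The work goes in short steps, each a Python script; the robot and the scene stay as the last script left them, time stands still between calls to the robot, and variables do not carry over. Pictures are saved under pics/ and viewed, about 8 in all and at most 12, crops included, and the job is handed in when it is done.

```bash
mkdir -p pics; ls
python3 - <<'E'
from workcell import bot
import cv2,numpy as np
for n in("scene","top"):
    s=bot.snapshot(n); cv2.imwrite(f"pics/{n}0.png",s["frame"][:,:,::-1]); np.savez(f"{n}0.npz",**s)
    print(n,s["mtx"].tolist(),s["R"].round(3).tolist(),s["t"].round(1).tolist())
o=bot.observe();print(o)
E
```

```text
pics
scene [[391.25743074165894, 0.0, 283.5318363214915], [0.0, 391.25743074165894, 207.01360115994956], [0.0, 0.0, 1.0]] [[0.579, 0.815, -0.007], [0.626, -0.451, -0.636], [-0.522, 0.364, -0.771]] [-311.3, -389.1, 1497.4]
top [[380.8251871337389, 0.0, 277.99815429907994], [0.0, 380.8251871337389, 206.88317065818276], [0.0, 0.0, 1.0]] [[0.02, -0.999, -0.026], [-0.984, -0.015, -0.176], [0.175, 0.03, -0.984]] [-62.2, 601.3, 945.4]
{'time': 0.1, 'qpos': array([-1.36528995e+00,  2.63507650e-01, -4.88773670e-02,  1.25937787e+00,
       -2.84892953e-05,  1.41551524e+00]), 'joint_velocities': array([-0.00053698,  0.00027669,  0.00153956,  0.00142392, -0.00173541,
       -0.00086017]), 'effort': array([-1.41932810e-04, -6.38577747e+01,  3.85064685e+01,  1.00858786e-02,
       -2.90821672e-04, -3.70403228e-06]), 'eef_pos': array([ 185.26921482, -490.92702232,  191.3548854 ]), 'tcp_rot': array([-3.08966455e+00, -5.63481700e-01,  8.28349280e-05]), 'contact_force': array([-0.53110196, -0.97095242,  0.46284172]), 'wrist_torque': array([0.03186693, 0.01882159, 0.01269467]), 'finger_gap': 85.73980587774297}
```

View pics/scene0.png

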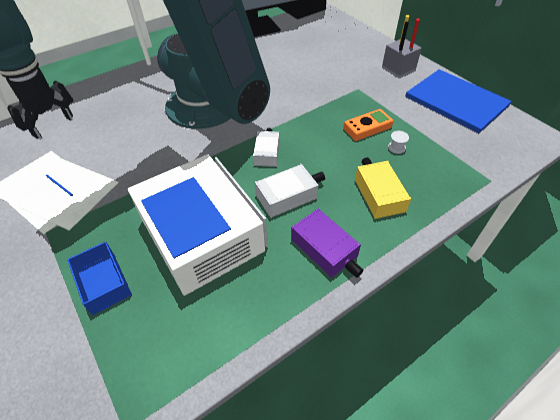

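View pics/top0.png

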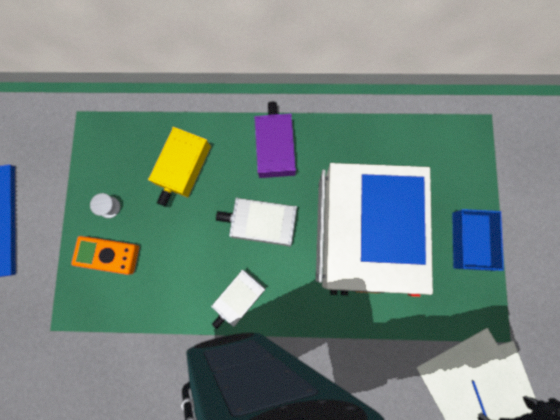

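Scene: the tin is the larger white one, at top (263,222), with its cap at (222,216). The small white look-alike is at (240,297), and the supply is at (380,228) with the plate edge at column 323. Next I fit the tops from depth.

```bash
cat > m.py <<'E'
import numpy as np,cv2
def cloud(s):
    d=s["z_map"]; v,u=np.indices(d.shape); K=s["mtx"]
    c=np.stack([(u-K[0,2])*d/K[0,0],(v-K[1,2])*d/K[1,1],d],-1)
    return (c-s["t"])@s["R"], d>0     # R^T(c-t)
def rect(P,m):
    q=P[m][:,:2].astype(np.float32); r=cv2.minAreaRect(q); return len(q),np.round(r[0],1),np.round(r[1],1),round(r[2],2),np.round(P[m][:,2].mean(),1), cv2.boxPoints(r).round().tolist()
E
python3 - <<'E'
from m import *
for n in("top","scene"):
    s=dict(np.load(n+"0.npz")); P,ok=cloud(s); v,u=np.indices(ok.shape); z=P[...,2]
    def box(a,b,c,d): return ok&(P[...,0]>a)&(P[...,0]<b)&(P[...,1]>c)&(P[...,1]<d)
    if n=="top":
        for name,(uu,vv) in dict(tin=(263,222),cap=(222,216),small=(240,297),sup=(345,200),purple=(275,145),yellow=(178,160)).items(): print(name,P[vv,uu].round(1))
        c=P[222,263]
    def comp(m,pt):
        k,l=cv2.connectedComponents(cv2.morphologyEx(m.astype(np.uint8),cv2.MORPH_OPEN,np.ones((3,3))))
        d=np.hypot(P[...,0]-pt[0],P[...,1]-pt[1])+1e6*(~m); i=np.unravel_index(d.argmin(),d.shape); return l==l[i]
    print(n,"tin",rect(P,comp(ok&(abs(z-60)<6),c)))
    if n=="top": S=P[200,345]
    print(n,"sup",rect(P,comp(ok&(abs(z-140)<5),S)))
    print(n,"plate",rect(P,comp(ok&(abs(z-128)<5)&(P[...,1]>S[1]),S+[0,45,0])))
    if n=="top": q=P[222,216];C=P[216,222]
    print(n,"cap",rect(P,comp(ok&(z>34)&(z<50),C)))
E
```

```text
tin [560.9 -13.6  58.7]
cap [576.9  96.   45.4]
small [369.9  40.4  46.8]
sup [ 605.9 -213.5  139.9]
purple [769.3 -40.3  59.6]
yellow [724.  218.3  61.2]
top tin (2357, array([565.4, -11.5]), array([159.8, 100.8]), 82.69, np.float64(60.3), [[505.0, -84.0], [605.0, -97.0], [625.0, 61.0], [526.0, 74.0]])
top sup (7275, array([ 545.8, -292.2]), array([241. , 300.5]), 88.28, np.float64(140.1), [[392.0, -408.0], [692.0, -417.0], [700.0, -176.0], [399.0, -167.0]])
top plate (42, array([ 596. , -159.7]), array([32.2,  5.2]), 0.06, np.float64(130.2), [[580.0, -157.0], [580.0, -162.0], [612.0, -162.0], [612.0, -157.0]])
top cap (155, array([578.5,  93.8]), array([43.5, 25.2]), 83.16, np.float64(41.0), [[563.0, 74.0], [588.0, 71.0], [594.0, 114.0], [569.0, 117.0]])
scene tin (1408, array([566.6, -11.3]), array([161.9, 103.5]), 82.32, np.float64(60.7), [[504.0, -85.0], [607.0, -98.0], [629.0, 62.0], [526.0, 76.0]])
scene sup (4686, array([ 545.2, -291.1]), array([240.2, 305. ]), 88.31, np.float64(140.1), [[389.0, -407.0], [694.0, -416.0], [701.0, -176.0], [396.0, -166.0]])
scene plate (9, array([ 604.5, -159.5]), array([8.6, 4.5]), 17.79, np.float64(128.9), [[600.0, -159.0], [601.0, -163.0], [609.0, -160.0], [608.0, -156.0]])
scene cap (77, array([582. ,  96.5]), array([34.7, 23.2]), 84.32, np.float64(41.4), [[569.0, 80.0], [592.0, 78.0], [595.0, 113.0], [572.0, 115.0]])
```

The fits match the given sizes: tin 160×101 at height 60, supply 241×300 at height 140, and the cap lies on the tin's axis. The tin is yawed about 5.6° from the plate normal, and the plate face is roughly 16 mm out. Now I grasp the cap.

```bash
cat > h.py <<'E'
import numpy as np
from workcell import bot
from scipy.spatial.transform import Rotation as R
S=np.array([549.5,-171.5,0]); A=np.deg2rad(88.28)
n=np.array([np.cos(A),np.sin(A),0]); ex=np.array([n[1],-n[0],0]); ez=np.array([0,0,1.])
GO=bot.grasp_offset
def down(ang,sgn=1,tilt=0):
    """tool down, jaw axis perpendicular to horizontal direction ang (rad); tilt: fingers swing towards +dir"""
    d=np.array([np.cos(ang),np.sin(ang),0]); y=sgn*np.array([d[1],-d[0],0])
    z=-ez*np.cos(tilt)+d*np.sin(tilt)
    return R.from_matrix(np.c_[np.cross(y,z),y,z])
def tcp(g,r): return np.asarray(g)+GO*r.as_matrix()[:,2]
def loc(p): return np.array([(p-S)@ex,(p-S)@n,p[2]])
def world(x,y,z): return S+ex*x+n*y+ez*z
def st():
    o=bot.observe(); r=R.from_rotvec(o["tcp_rot"]).as_matrix(); g=o["eef_pos"]-GO*r[:,2]; f=o["contact_force"]
    return o["time"],loc(g),np.array([f@ex,f@n,f[2]]),o["finger_gap"]
def show(t=""):
    a=st(); print(t,round(a[0],2),"g",a[1].round(1),"F",a[2].round(2),"gap",round(a[3],1),flush=True)
E
python3 - <<'E'
from h import *
print(GO)
a=np.deg2rad(82.69); g=np.array([579.4,97.6,31])
for s in(1,-1):
    print(s,bot.solve_ik(tcp(g,down(a,s)),down(a,s).as_rotvec()), bot.solve_ik(tcp(world(10,46,190),down(A,s)),down(A,s).as_rotvec()))
q=[v for v in (1,-1)]
js={s:bot.solve_ik(tcp(g,down(a,s)),down(a,s).as_rotvec()) for s in q}
s=min((s for s in q if js[s] is not None),key=lambda s:abs(js[s][5])); print("use",s); open("sgn","w").write(str(s))
r=down(a,s)
bot.move_straight([185.3,-491,260],vel=200)
bot.movep(tcp(g+[0,0,170],r),r.as_rotvec()); show("hover")
bot.move_straight(tcp(g+[0,0,40],r),vel=200)
bot.move_straight(tcp(g,r),vel=80); show("down")
bot.gripper_close(); show("closed")
import cv2
p=bot.snapshot("scene"); cv2.imwrite("pics/s1.png",cv2.resize(p["frame"][80:300,180:460,::-1],None,fx=2.5,fy=2.5))
E
```

```text
18.700000000000003
1 [ 0.02824172  0.47649264 -0.22457424  0.86972945  0.          1.72662162] [-0.3624126   0.35542457  0.03273489  1.24810664  0.          1.23840339]
-1 [ 0.02824172  0.47649264 -0.22457424  0.86972945  0.         -1.41497103] [-0.3624126   0.35542457  0.03273489  1.24810664  0.         -1.90318926]
use -1
hover 3.12 g [ 21.9 269.3 201. ] F [-0.85  0.21  0.29] gap 85.7
down 4.57 g [ 22.1 269.9  31.4] F [ 0.35 -0.49 -0.3 ] gap 85.1
closed 5.33 g [ 21.8 269.9  31. ] F [-0.66  1.06  0.25] gap -0.4
```

View pics/s1.png

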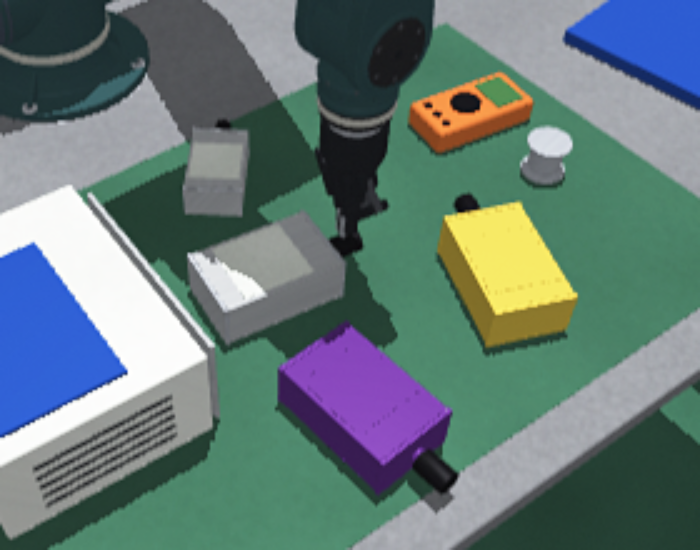

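The gap reads -0.4, so the fingers closed on nothing or misread. A look from near will tell.

Run:
```python
from h import *
from m import *
p=bot.snapshot("wrist"); q=bot.snapshot("scene")
im=np.hstack([cv2.resize(p["frame"],(440,330)),cv2.resize(q["frame"][140:200,280:345],(357,330),interpolation=cv2.INTER_CUBIC)])
cv2.imwrite("pics/s2.png",im[:,:,::-1]); show()
o=bot.observe(); print(R.from_rotvec(o["tcp_rot"]).as_matrix().round(3), o["eef_pos"])
```

```text
5.48 g [ 21.8 269.9  31. ] F [-0.56  0.61 -0.18] gap 0.1
[[-0.127 -0.992 -0.   ]
 [-0.992  0.127 -0.   ]
 [ 0.     0.    -1.   ]] [579.39874879  97.633901    12.28941683]
```

View pics/s2.png

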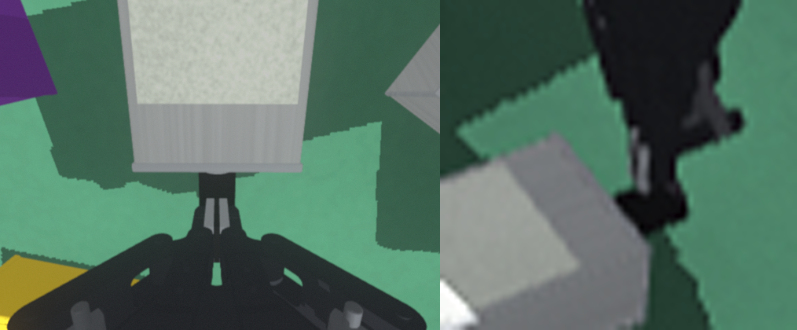

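The pictures show the cap ahead of and under the finger tips, and the fingers look nearly shut. I'll use the wrist depth to locate both.

Run:
```python
from h import *
from m import *
p=bot.snapshot("wrist"); P,ok=cloud(p); 
np.set_printoptions(suppress=True,linewidth=200)
for v in (205,215,225,240,250,260,270,280,300):
    print(v,[(u,*[int(round(x)) for x in loc(P[v,u].astype(float))]) if ok[v,u] else (u,) for u in range(236,320,8)])
```

```text
205 [(236, 37, 230, 60), (244, 33, 230, 61), (252, 30, 231, 61), (260, 26, 231, 60), (268, 22, 232, 60), (276, 19, 232, 61), (284, 15, 232, 61), (292, 11, 233, 60), (300, 7, 233, 61), (308, 4, 234, 60), (316, 0, 234, 60)]
215 [(236, 38, 235, 61), (244, 34, 235, 60), (252, 30, 235, 62), (260, 26, 236, 61), (268, 23, 236, 61), (276, 19, 237, 60), (284, 15, 237, 62), (292, 12, 238, 60), (300, 8, 238, 61), (308, 4, 238, 60), (316, 0, 239, 60)]
225 [(236, 49, 261, 0), (244, 43, 261, 1), (252, 38, 262, 0), (260, 29, 248, 40), (268, 24, 248, 43), (276, 20, 248, 44), (284, 16, 248, 43), (292, 12, 250, 40), (300, 5, 265, 0), (308, 0, 266, 0), (316, -6, 266, 1)]
240 [(236, 50, 271, 2), (244, 45, 272, 1), (252, 39, 273, -1), (260, 30, 257, 41), (268, 25, 256, 43), (276,), (284, 17, 257, 43), (292, 12, 258, 41), (300, 6, 276, 1), (308, 0, 276, 1), (316, -5, 277, 0)]
250 [(236, 51, 279, 0), (244, 46, 280, 1), (252, 40, 280, 1), (260, 31, 263, 40), (268, 26, 262, 43), (276, 21, 262, 43), (284, 17, 263, 43), (292, 13, 264, 42), (300, 6, 284, -1), (308, 1, 284, 1), (316, -5, 285, 0)]
260 [(236, 52, 
[... 156 characters left out ...]
291, 1), (308, 1, 292, 1), (316, -4, 292, 1)]
270 [(236, 53, 294, 1), (244, 48, 295, 1), (252, 33, 261, 67), (260, 29, 262, 66), (268, 25, 258, 74), (276, 21, 258, 74), (284, 18, 258, 74), (292, 14, 263, 67), (300, 10, 263, 67), (308,), (316, -4, 300, 0)]
280 [(236, 55, 304, -1), (244, 49, 304, 0), (252, 32, 262, 75), (260, 28, 258, 82), (268, 25, 259, 81), (276, 21, 258, 82), (284, 18, 259, 82), (292, 14, 264, 74), (300, 11, 264, 75), (308, 2, 308, 1), (316, -3, 308, 1)]
300 [(236, 57, 320, -1), (244, 33, 256, 98), (252, 30, 255, 100), (260, 27, 256, 99), (268, 24, 257, 99), (276, 22, 263, 89), (284, 18, 258, 98), (292, 15, 258, 98), (300, 12, 259, 98), (308, 9, 259, 98), (316, -2, 325, 1)]
```

Run:
```python
from h import *
from m import *
o=bot.observe(); print(o["eef_pos"],o["qpos"].round(3))
for name,p,e in(("now",bot.snapshot("scene"),o["eef_pos"]),("start",dict(np.load("scene0.npz")),np.array([185.3,-491,191.4]))):
    P,ok=cloud(p); d=np.hypot(P[...,0]-e[0],P[...,1]-e[1]); dark=p["frame"].max(-1)<75
    m=ok&dark&(d<(25 if name=="now" else 70))&(P[...,2]>e[2]-30)&(P[...,2]<e[2]+130)&(P[...,2]>5)
    zs=P[m]; i=zs[:,2].argsort(); print(name,zs[i][:60:3].round(0).tolist())
    uv=p["R"]@e+p["t"]; print("TCP px",(p["mtx"]@uv/uv[2])[:2].round(1))
```

```text
[579.41468503  97.57963566  12.29068835] [ 0.028  0.477 -0.225  0.87   0.    -1.415]
now [[597.0, 105.0, 5.0], [591.0, 88.0, 28.0], [595.0, 104.0, 30.0], [594.0, 101.0, 31.0], [594.0, 93.0, 32.0], [593.0, 110.0, 34.0], [595.0, 112.0, 35.0], [592.0, 83.0, 36.0], [589.0, 93.0, 37.0], [591.0, 87.0, 38.0], [592.0, 110.0, 38.0], [587.0, 94.0, 39.0], [589.0, 81.0, 40.0], [593.0, 113.0, 41.0], [589.0, 85.0, 41.0], [586.0, 102.0, 42.0], [585.0, 115.0, 42.0], [589.0, 112.0, 43.0], [589.0, 104.0, 43.0], [588.0, 109.0, 43.0]]
TCP px [316.8 182. ]
start [[176.0, -447.0, 249.0], [182.0, -445.0, 253.0], [212.0, -537.0, 253.0], [212.0, -526.0, 254.0], [172.0, -449.0, 255.0], [210.0, -537.0, 255.0], [178.0, -445.0, 256.0], [209.0, -536.0, 257.0], [171.0, -437.0, 258.0], [170.0, -449.0, 260.0], [211.0, -535.0, 261.0], [172.0, -436.0, 262.0], [201.0, -544.0, 262.0], [178.0, -445.0, 263.0], [212.0, -537.0, 263.0], [208.0, -538.0, 264.0], [211.0, -541.0, 264.0], [208.0, -534.0, 266.0], [164.0, -452.0, 267.0], [212.0, -527.0, 268.0]]
TCP px [ 63.  143.7]
```

The wrist and scene depth agree that the real fingertips stand about 45 mm behind the reported TCP along the tool axis. At the start the tips were also about 58 mm high of it when open, of which 13 mm is the swing. I'll lift, measure the shut tip and correct.

Run:
```python
from h import *
from m import *
o=bot.observe(); e=o["eef_pos"].copy(); e[2]+=60
bot.move_straight(e,vel=200); e=bot.observe()["eef_pos"]
for c in("scene","top","wrist"):
    p=bot.snapshot(c); P,ok=cloud(p); d=np.hypot(P[...,0]-e[0],P[...,1]-e[1])
    m=ok&(d<22)&(P[...,2]>e[2]-20)&(P[...,2]<e[2]+90); z=np.sort(P[m][:,2])
    print(c,m.sum(),(z[:12]-e[2]).round(1),P[m][z.argsort()[:1]].round(0), P[m][:,:2].mean(0).round(1))
print(e)
bot.ungrasp()
for off in(0,):
    r=down(np.deg2rad(82.69),-1); print(bot.solve_ik([579.4,97.6,12-45],r.as_rotvec()))
```

```text
scene 88 [40.7 40.9 41.8 45.4 46.2 47.1 47.4 47.5 48.  49.6 50.1 51.2] [[565.  88. 162.]] [584.   90.5]
top 16 [42.6 44.1 49.3 49.3 49.6 51.4 51.9 54.4 54.4 55.5 60.8 62.2] [[584.  87. 115.]] [571.2  89.6]
wrist 4332 [40.7 42.  42.  42.2 42.3 42.3 42.3 42.3 42.4 42.4 42.4 42.5] [[585.  86. 113.]] [578.5  88.9]
[579.65801839  97.59167073  72.68035269]
[ 0.02824172  0.5219866  -0.28647287  0.76233686  0.         -1.41497103]
```

The tip offset is about 42 mm, so the grasp point is 61 mm behind the reported TCP. I'll use that.

```bash
sed -i 's/^GO=.*/GO=bot.grasp_offset+42/' h.py
python3 - <<'E'
from h import *
a=np.deg2rad(82.69); g=np.array([579.4,97.6,30]); r=down(a,-1)
bot.move_straight(tcp(g+[0,0,15],r),vel=80); show()
for dz in (10,5,1): bot.move_straight(tcp(g+[0,0,dz],r),vel=40); show(dz)
bot.gripper_close(); show("closed")
E
```

```text
8.22 g [ 22.1 269.9  45.5] F [ 1.28 -0.04 -0.88] gap 85.3
10 8.49 g [ 21.7 269.9  39.8] F [-0.58  0.37 -0.  ] gap 85.2
5 8.77 g [ 21.6 269.9  34.7] F [ 0.08 -0.45  0.57] gap 85.2
1 9.02 g [ 21.7 269.8  30.8] F [-0.49  0.27  0.11] gap 85.6
closed 9.58 g [ 21.9 269.9  31.3] F [-2.62 -0.06  4.86] gap 26.4
```

```bash
cat >> h.py <<'E'
def favg(k=5,dt=0.02):
    a=[]
    for _ in range(k): bot.dwell(dt); a.append(st()[2])
    return np.mean(a,0)
E
python3 - <<'E'
from h import *
r=down(A,-1)
bot.move_straight(tcp(world(14,250,31),r),r.as_rotvec(),vel=60); show("aligned")
bot.move_straight(tcp(world(14,226,31),r),vel=60); f0=favg(); print("slide F",f0.round(2))
y=226
while y>188:
    y-=1.5; bot.move_straight(tcp(world(14,y,31),r),vel=25); f=favg(3)
    print(y,f.round(2),st()[1].round(1))
    if f[1]>f0[1]+4.5: break
show("end")
E
```

```text
aligned 10.09 g [ 13.9 249.8  31.3] F [-3.31 -1.73  8.11] gap 26.5
slide F [-0.27 -2.21  5.67]
224.5 [0.18 3.76 5.5 ] [ 14.4 224.9  31.3]
end 11.03 g [ 14.4 224.9  31.3] F [0.74 4.25 5.81] gap 26.8
```

That was only sliding friction, so I continue.

Run:
```python
from h import *
r=down(A,-1); y=224.5
while y>190:
    y-=1.5; bot.move_straight(tcp(world(14,y,31),r),vel=25); f=favg(2)
    print(y,f.round(2),st()[1].round(1))
    if f[1]>7.5: break
bot.dwell(.1);show("end")
```

```text
223.0 [-0.59  5.61  5.11] [ 14.4 223.7  31.3]
221.5 [0.29 6.34 5.65] [ 14.3 222.3  31.3]
220.0 [-0.01  5.98  5.74] [ 14.3 220.8  31.3]
218.5 [-0.24  6.29  5.6 ] [ 14.4 219.3  31.3]
217.0 [-0.75  6.44  5.85] [ 14.3 217.8  31.3]
215.5 [-0.22  6.38  5.58] [ 14.3 216.3  31.3]
214.0 [-0.24  6.8   5.94] [ 14.3 214.8  31.3]
212.5 [-0.28  6.2   6.37] [ 14.3 213.3  31.3]
211.0 [0.05 6.56 5.83] [ 14.3 211.8  31.3]
209.5 [-0.31  6.11  6.42] [ 14.3 210.3  31.3]
208.0 [-0.79  6.19  6.04] [ 14.3 208.8  31.3]
206.5 [-0.09  5.83  6.02] [ 14.3 207.3  31.3]
205.0 [0.47 9.59 6.45] [ 14.3 206.2  31.3]
end 14.81 g [ 14.3 206.2  31.3] F [ 0.41 10.53  5.61] gap 26.2
```

Contact came at grip y≈206, so the plate face is about 16 mm out, matching the camera. The plate force is about 4 N. Now I tip with force-guided steps.

```bash
cat > tip.py <<'E'
import sys,json
from h import *
a,b,step=map(float,sys.argv[1:4]); P0=16.2; r=down(A,-1)
by,bz=map(float,sys.argv[4:6])
th=a
while th<b-1e-6:
    th=min(th+step,b); t=np.deg2rad(th); c,s=np.cos(t),np.sin(t)
    bot.move_straight(tcp(world(14.3,P0+30*s+190*c+by,190*s+30*c+1+bz),r),vel=45)
    f=favg(3,.015); g=st()[1]
    print(round(th),f.round(1),"g",g.round(1),"b",round(by,2),round(bz,2),flush=True)
    if np.abs(f).max()>18: print("STOP"); break
    by+=np.clip((f[1]-6)/10,-.8,.8)
    if f[2]>2: bz+=min((f[2]-2)/8,1)
    if f[2]<-7: bz-=min((-7-f[2])/8,1)
show("end")
E
python3 tip.py 0 30 3 -1.2 0
python3 - <<'E'
from h import *
import cv2
p=bot.snapshot("scene"); cv2.imwrite("pics/s3.png",cv2.resize(p["frame"][100:260,180:400,::-1],None,fx=3,fy=3)); show()
E
```

```text
3 [ 0.6  6.1 -5.3] g [ 13.8 207.3  40.3] b -1.2 0.0
6 [ 0.3  5.8 -4.6] g [ 14.1 207.6  50.3] b -1.19 0.0
9 [-0.6  1.8 -4.2] g [ 14.4 207.2  60.4] b -1.2 0.0
12 [ 0.1  0.9 -4.1] g [ 14.5 206.6  70. ] b -1.62 0.0
15 [ 0.1  1.7 -4.1] g [ 14.4 205.3  79.3] b -2.13 0.0
18 [-0.1  1.2 -4.6] g [ 14.3 203.5  88.3] b -2.55 0.0
21 [-0.2  2.3 -4.9] g [ 14.3 201.3  97.2] b -3.04 0.0
24 [-0.6  1.9 -5. ] g [ 14.3 198.5 105.8] b -3.41 0.0
27 [-0.9  2.9 -4.4] g [ 14.3 195.3 114. ] b -3.81 0.0
30 [-0.1  2.2 -3.8] g [ 14.4 191.6 121.9] b -4.12 0.0
end 18.88 g [ 14.4 191.6 121.9] F [ 0.18  2.04 -4.13] gap 26.6
 18.93 g [ 14.3 191.6 121.8] F [ 0.17  2.65 -5.46] gap 26.8
```

View pics/s3.png

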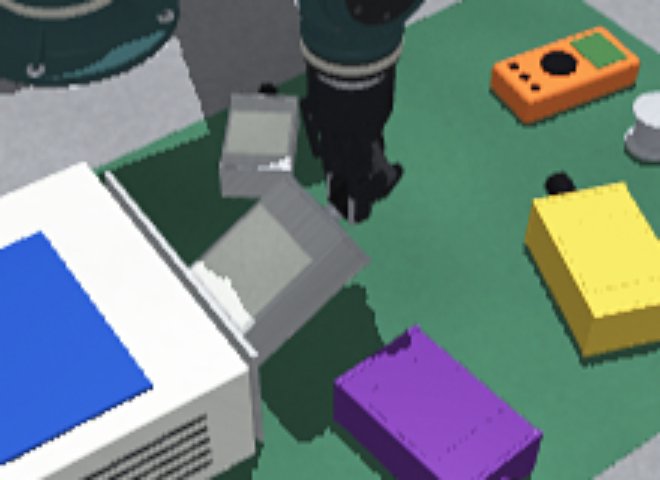

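The picture shows the tin tipped about 30° with its base on the plate, upper edge near (200,270). I continue.

```bash
sed -i 's/by+=np.clip((f\[1\]-6)\/10,-.8,.8)/by-=np.clip((5-f[1])\/7,-1,1)/' tip.py; python3 tip.py 30 81 3 -4.7 0
python3 - <<'E'
from h import *
import cv2
p=bot.snapshot("scene"); cv2.imwrite("pics/s4.png",cv2.resize(p["frame"][70:230,180:400,::-1],None,fx=3,fy=3)); show()
E
```

```text
33 [-0.2  3.8 -3.2] g [ 14.3 187.3 129.5] b -4.7 0.0
36 [ 1.   2.9 -4.1] g [ 14.3 182.7 136.8] b -4.87 0.0
39 [-0.8  4.6 -3.3] g [ 14.1 177.8 143.7] b -5.17 0.0
42 [-0.3  3.  -3.2] g [ 14.3 172.3 150.2] b -5.23 0.0
45 [ 0.3  1.7 -4.4] g [ 14.4 166.2 156.4] b -5.52 0.0
48 [ 0.3 -0.1 -5.4] g [ 14.3 159.5 162.1] b -5.99 0.0
51 [-1.2  4.2 -2.1] g [ 14.2 152.5 167.5] b -6.72 0.0
54 [-0.3  2.  -3.7] g [ 14.3 145.3 172.2] b -6.83 0.0
57 [-0.2  5.5 -1. ] g [ 14.4 138.  176.8] b -7.25 0.0
60 [-0.4  8.2  0.7] g [ 14.5 130.7 180.9] b -7.18 0.0
63 [ 0.7  5.4 -1.6] g [ 14.5 122.8 184.1] b -6.72 0.0
66 [ 0.9  2.7 -3.4] g [ 14.4 114.3 186.7] b -6.66 0.0
69 [ 0.5  3.  -4.3] g [ 14.2 105.4 189. ] b -6.99 0.0
72 [ 0.2  2.4 -4.1] g [ 14.2  96.  190.9] b -7.28 0.0
75 [ 1.2  2.6 -5.1] g [ 14.4  86.7 192.2] b -7.65 0.0
78 [ 0.7  1.7 -6. ] g [ 14.3  76.9 193. ] b -7.99 0.0
81 [-0.3  1.9 -5.9] g [ 14.1  66.9 193.2] b -8.46 0.0
end 25.71 g [ 14.1  66.9 193.2] F [-1.08  2.   -6.29] gap 26.1
 25.76 g [ 14.1  67.  193.2] F [-0.48  1.79 -6.44] gap 25.9
```

View pics/s4.png

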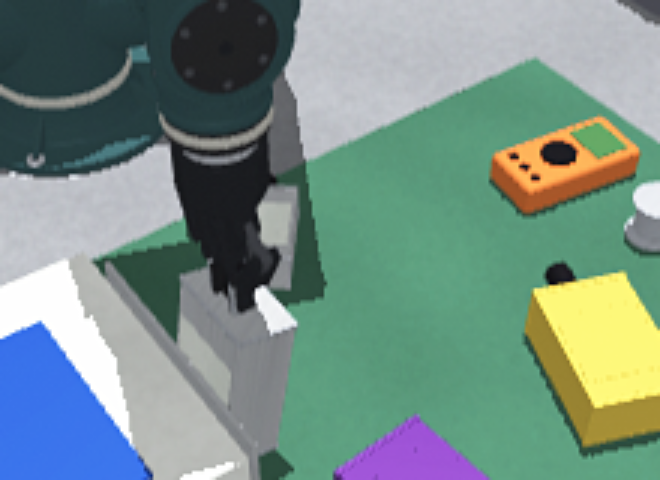

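The tin is at about 80° with its upper part near the plate. I finish the arc in finer steps, letting z come down until the bench carries it.

```bash
sed -i 's/f\[2\]<-7: bz-=min((-7-f\[2\])\/8,1)/f[2]<-2: bz-=min((-2-f[2])\/6,.8)/' tip.py; python3 tip.py 81 90 1.5 -8.6 -0.5
python3 - <<'E'
from h import *
from m import *
for c in("scene","top"):
    p=bot.snapshot(c); P,ok=cloud(p); L=np.stack([(P-S)@ex,(P-S)@n,P[...,2]],-1)
    if c=="scene":
        cv2.imwrite("pics/s5.png",cv2.resize(p["frame"][70:230,180:400,::-1],None,fx=3,fy=3)); np.savez("s5.npz",**p)
    m=ok&(abs(L[...,0]-64)<5)&(L[...,1]>10)&(L[...,1]<100)&(L[...,2]>8)&(L[...,2]<165)
    q=L[m]
    for z0 in range(10,165,20):
        k=q[abs(q[:,2]-z0)<10]
        if len(k)>2: print(c,z0,len(k),"y",k[:,1].min().round(1),k[:,1].max().round(1),"x",k[:,0].mean().round(1))
E
```

```text
82 [ 0.6  3.4 -5.9] g [ 14.4  62.2 192.7] b -8.6 -0.5
84 [ 1.3  2.4 -6.5] g [ 14.4  57.  191.9] b -8.83 -1.15
86 [ 1.3  2.6 -6.5] g [ 14.3  51.8 190.8] b -9.21 -1.9
87 [-0.3  3.5 -5.7] g [ 14.1  46.7 189.5] b -9.55 -2.66
88 [-0.1  2.9 -6.7] g [ 14.2  41.4 188.4] b -9.76 -3.27
90 [-0.7  2.  -6.3] g [ 14.2  36.1 186.9] b -10.06 -4.05
end 27.66 g [ 14.2  36.1 186.9] F [-0.76  1.93 -6.26] gap 26.1
scene 10 17 y 55.5 77.9 x 64.7
scene 30 31 y 52.2 74.9 x 64.6
scene 50 39 y 45.3 75.9 x 64.3
scene 70 57 y 36.4 75.1 x 64.7
scene 90 66 y 30.7 78.1 x 64.7
scene 110 92 y 10.3 78.0 x 64.4
scene 130 114 y 10.3 77.1 x 64.5
scene 150 102 y 17.6 76.7 x 64.4
```

View pics/s5.png

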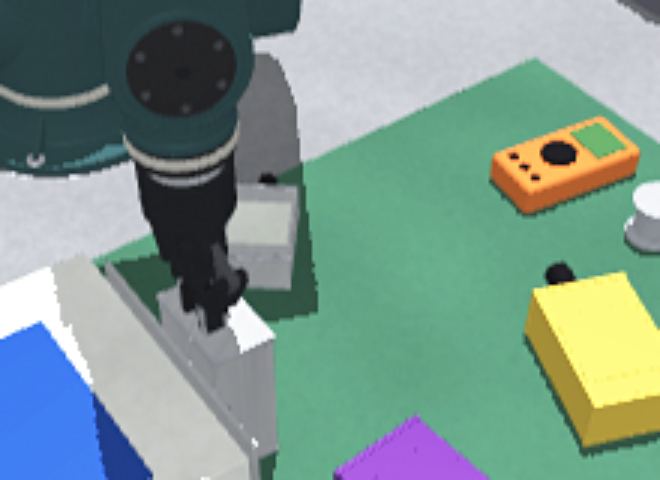

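The outer face is at y≈77 at every height, so the tin is essentially upright with its inner side at 17 mm. I check the shoulder height, tilt and yaw from depth before releasing.

```bash
cat > chk.py <<'E'
from h import *
from m import *
def tin():
  for c in("scene","top"):
    p=bot.snapshot(c); P,ok=cloud(p); L=np.stack([(P-S)@ex,(P-S)@n,P[...,2]],-1)
    m=ok&(L[...,0]>-38)&(L[...,0]<66)&(L[...,1]>15)&(L[...,1]<80)&(abs(L[...,2]-160)<9); q=L[m]
    q=q[(q[:,0]>32)|(q[:,0]<-5)]
    if len(q)>20:
        X=np.c_[q,np.ones(len(q))][:,[0,1,3]]; co=np.linalg.lstsq(X,q[:,2],rcond=None)[0]
        print(c,"top n",len(q),"z med",np.median(q[:,2]).round(1),"slopes x,y",co[:2].round(3),"ext",q.min(0).round(0),q.max(0).round(0))
    m=ok&(abs(L[...,0]-64.5)<6)&(L[...,1]>15)&(L[...,1]<85)&(L[...,2]>8)&(L[...,2]<150); q=L[m]
    if len(q)>50:
        X=np.c_[q[:,1:],np.ones(len(q))]; co=np.linalg.lstsq(X,q[:,0],rcond=None)[0]; print(c,"+x side: dx/dy (yaw)",co[0].round(3),"dx/dz",co[1].round(3))
if __name__=="__main__": tin(); show()
E
python3 chk.py
```

```text
scene top n 359 z med 164.8 slopes x,y [-0.038  0.043] ext [-37.  17. 151.] [ 66.  79. 168.]
scene +x side: dx/dy (yaw) -0.003 dx/dz -0.004
 27.86 g [ 14.2  36.2 186.9] F [-0.96  1.5  -6.22] gap 26.1
```

The yaw is right. The tin hangs about 4 mm high, since the shoulder is at 164.8 and the grip carries about 6 N. I lower until the bench takes the weight.

```bash
python3 - <<'E'
from h import *
r=down(A,-1); g=st()[1]; z=g[2]
for i in range(9):
    z-=1; bot.move_straight(tcp(world(14.3,g[1],z),r),vel=20); f=favg(3,.015); print(round(z,1),f.round(1),st()[1].round(1))
    if f[2]>-1 or abs(f[1])>12: break
E
python3 chk.py
```

```text
185.9 [ 0.1  2.8 -5.2] [ 14.3  36.2 185.8]
184.9 [ 0.2  2.4 -5.5] [ 14.4  36.2 184.8]
183.9 [ 0.1  2.7 -4.8] [ 14.3  36.2 183.8]
182.9 [ 0.3  2.3 -5.2] [ 14.3  36.2 182.8]
181.9 [0.7 1.8 2.7] [ 14.6  36.  182.3]
scene top n 316 z med 160.5 slopes x,y [-0.012  0.023] ext [-34.  17. 151.] [ 66.  79. 169.]
scene +x side: dx/dy (yaw) -0.005 dx/dz -0.001
 29.46 g [ 14.6  36.  182.2] F [0.55 1.05 3.24] gap 26.0
```

The tin now rests on the bench with the shoulder at 160.5. I release, retreat, check, and plan the press with shut tilted fingers at mid body height.

Run:
```python
from h import *
from chk import tin
r=down(A,-1); bot.ungrasp(); show("open")
bot.move_straight(tcp(world(14.3,36.2,205),r),vel=60); bot.move_straight(tcp(world(14.3,40,270),r),vel=200); tin()
bot.gripper_close(); show()
rt=down(A,-1,-0.7); tipp=lambda y,z: world(14.3,y,z)+42*rt.as_matrix()[:,2]
for y,z in((140,200),(120,85),(77,85)): print(bot.solve_ik(tipp(y,z),rt.as_rotvec()))
import cv2
p=bot.snapshot("scene"); cv2.imwrite("pics/s6.png",cv2.resize(p["frame"][70:230,180:400,::-1],None,fx=3,fy=3))
```

```text
open 30.07 g [ 14.3  36.2 181.8] F [ 0.67 -0.1   0.09] gap 85.7
scene top n 366 z med 160.3 slopes x,y [-0.011  0.019] ext [-36.  15. 151.] [ 66.  78. 164.]
scene +x side: dx/dy (yaw) 0.002 dx/dz -0.001
 31.94 g [ 14.3  40.  270. ] F [ 0.43 -0.12  0.16] gap 0.1
[ 0.11882108  0.45195317 -0.03456471  1.20853936 -0.69072347 -1.37719872]
[ 0.08490172  0.53100937 -0.2388433   0.89722902 -0.69445701 -1.42100674]
[ 0.01060707  0.50550062 -0.28710585  0.81238654 -0.69930519 -1.51769924]
```

View pics/s6.png

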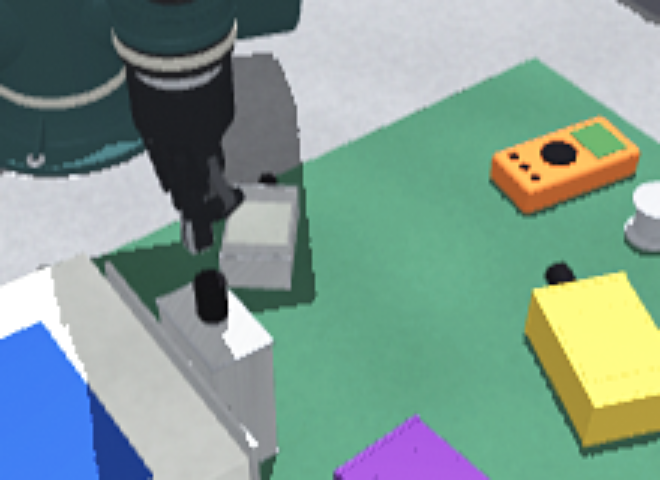

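The tin stands free against the plate, with its cap at (210,295). Now the gentle press home.

Run:
```python
from h import *
from chk import tin
r=down(A,-1); rt=down(A,-1,-0.7); tipp=lambda y,z: world(14.3,y,z)+42*rt.as_matrix()[:,2]
bot.move_straight(tcp(world(14.3,170,270),r),vel=200)
bot.move_straight(tipp(150,160),rt.as_rotvec(),vel=150)
bot.move_straight(tipp(105,80),vel=150); f0=favg(4); print("f0",f0.round(2)); y=105
bot.move_straight(tipp(88,80),vel=60); y=88
while y>68:
    y-=1; bot.move_straight(tipp(y,80),vel=25); f=favg(3,.015)-f0
    if abs(f[1])>1 or y<78: print(y,f.round(1))
    if f[1]>5: break
bot.dwell(.5); print((favg(4)-f0).round(2)); tin()
```

```text
f0 [0.19 0.18 0.47]
84 [-0.2  2.3  0.3]
83 [-2.4 12.6  3.7]
[-2.17 12.97  3.83]
scene top n 368 z med 160.1 slopes x,y [-0.012  0.023] ext [-37.  16. 151.] [ 66.  77. 164.]
scene +x side: dx/dy (yaw) 0.0 dx/dz -0.003
top top n 732 z med 160.1 slopes x,y [ 0.    -0.001] ext [-36.  15. 155.] [ 66.  77. 165.]
```

The push held at about 13 N, under the 25 N limit, and the top camera shows the shoulder level. I retreat, verify and hand in.

Run:
```python
from h import *
from m import *
from chk import tin
rt=down(A,-1,-0.7); tipp=lambda y,z: world(14.3,y,z)+42*rt.as_matrix()[:,2]
bot.move_straight(tipp(90,80),vel=30); bot.move_straight(tipp(125,100),vel=100); bot.move_straight(tipp(160,200),vel=150); tin(); show()
p=bot.snapshot("top"); a=np.load("top0.npz")["frame"]; 
for nm,(x0,x1,y0,y1) in dict(spool=(85,125,190,222),meter=(65,142,232,278),bin=(450,505,205,275)).items():
    print(nm,"mean diff",np.abs(p["frame"][y0:y1,x0:x1].astype(int)-a[y0:y1,x0:x1]).mean().round(1))
bot.dwell(.5); show(); bot.job_done()
```

```text
scene top n 360 z med 160.1 slopes x,y [-0.004  0.011] ext [-37.  15. 151.] [ 66.  76. 164.]
scene +x side: dx/dy (yaw) 0.005 dx/dz 0.003
top top n 732 z med 160.0 slopes x,y [ 0.    -0.001] ext [-36.  15. 156.] [ 66.  77. 164.]
 38.96 g [ 13.9 171.7 213.4] F [-0.71  0.1  -0.09] gap 0.1
spool mean diff 61.7
meter mean diff 56.3
bin mean diff 2.8
 39.51 g [ 14.3 172.1 214.3] F [-0.08 -0.31  0.11] gap -0.1
the job is handed in; nothing more can be done
```

I slid the tin to the plate, tipped it up over its braced bottom and stood it upright. After letting go of the cap I pressed it home, then handed in at about 39.5 s of the 67 s. No verdict was reported.

**What happened**
- **Tool offset:** My first grasp closed above the cap and gripped nothing. Camera depth showed the real fingertips sit about 42 mm short of the reported TCP. I corrected for that and the second grasp held.
- **Slide:** The bottom met the plate about 16 mm out from the wall. The push there was about 4 N above sliding friction.
- **Tip:** The force along the plate normal stayed within about 8 N at the gripper. It dipped to about 0 once near 48°, but read 1–5 N at the other steps in the judged range.
- **Hang and release:** Near upright the tin hung about 4 mm off the bench, well under the 50 mm limit. I lowered it until the bench carried it, then let go.
- **Press:** Shut fingers pressed mid-body at 12.6–13 N for over 0.5 s. That was more than the 5 N I aimed for but under the 25 N limit.

**Last checks**
- **Upright:** The shoulder is at 160.0 mm and level to 0.001 in the top view. The scene camera's noisier fit gave up to 0.011.
- **Yaw to the plate:** About 0.005 rad.
- **Position:** The body spans about 16–77 mm out from the wall, so its centre is about 47 mm out and 14 mm off the middle.
- **Robot:** Clear of everything, with forces around zero.

**One check that disagreed:** Comparing top-view pixels from before and after showed large differences at the spool and meter, but not at the bin. I think the arm now hides or shades them in that view, but I did not confirm it. In the earlier scene pictures both are at their starting pixels: the spool at the first grasp, the meter after release. The arm went nowhere near them.

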